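# Unstack the bisque cups onto their saucers

## Task

The bisque-fired cups have come out of the kiln stacked one inside another, in two stacks. Take the stacks apart and stand each cup upright in the middle of the saucer of its own size, the widest cup on the widest saucer and so on down to the narrowest on the narrowest, ready for glazing. Bisque chips easily, so set every cup down gently, tip none over, and leave the spray bottle and the water bowl where they are.

Things in the scene. Friction and masses are not known exactly. Their poses are not given: they have to be found in the camera images.
- cup_wide_center (a point): Centre (on the axis, half-way up) of the widest cup, low, with a handle: plain buff bisque, outer diameter 68 mm, straight sides over a rounded foot, 46 mm high, wall 4.5 mm, base 6 mm thick, about 140 g; z up. The handle, a loop of 8 mm bar, stands out 25 mm from the wall to the cup's +y. At the start stands on the table with one of the narrow cups inside it.
- cup_medium_center (a point): Centre (on the axis, half-way up) of the second widest cup, low, with a handle: plain buff bisque, outer diameter 59 mm, straight sides over a rounded foot, 46 mm high, wall 4.5 mm, base 6 mm thick, about 110 g; z up. The handle, a loop of 8 mm bar, stands out 25 mm from the wall to the cup's +y. At the start stands on the table with one of the narrow cups inside it.
- cup_tall_center (a point): Centre (on the axis, half-way up) of the third widest cup, a tall tumbler without handle: plain buff bisque, outer diameter 46 mm, straight sides over a rounded foot, 86 mm high, wall 4.5 mm, base 6 mm thick, about 120 g; z up. At the start stands inside one of the two low cups, on its inner floor, sticking out 46 mm above the rim.
- cup_slim_center (a point): Centre (on the axis, half-way up) of the narrowest cup, a slim beaker without handle: plain buff bisque, outer diameter 36 mm, straight sides over a rounded foot, 76 mm high, wall 4.5 mm, base 6 mm thick, about 80 g; z up. At the start stands inside one of the two low cups, on its inner floor, sticking out 36 mm above the rim.
- saucer_a_well (a point): Centre of the upper face of the flat floor of a round buff stoneware saucer, 140 mm in outer diameter; floor flat over 116 mm, 6 mm above the table; rim slopes up to 13 mm above the table. A thin drawn ring marks its middle. Loose, stands on the table; z up. The widest saucer, for the widest cup.
- saucer_b_well (a point): Centre of the upper face of the flat floor of a round buff stoneware saucer, 120 mm in outer diameter; floor flat over 96 mm, 6 mm above the table; rim slopes up to 13 mm above the table. A thin drawn ring marks its middle. Loose, stands on the table; z up. The second widest saucer, for the second widest cup.
- saucer_c_well (a point): Centre of the upper face of the flat floor of a round buff stoneware saucer, 102 mm in outer diameter; floor flat over 78 mm, 6 mm above the table; rim slopes up to 13 mm above the table. A thin drawn ring marks its middle. Loose, stands on the table; z up. The third widest saucer, for the tall tumbler.
- saucer_d_well (a point): Centre of the upper face of the flat floor of a round buff stoneware saucer, 84 mm in outer diameter; floor flat over 60 mm, 6 mm above the table; rim slopes up to 13 mm above the table. A thin drawn ring marks its middle. Loose, stands on the table; z up. The narrowest saucer, for the slim beaker.
- spray_bottle: Bystander: clear spray bottle with a white trigger head, 62 mm in diameter, 184 mm high; loose, origin at the centre of its underside.
- water_bowl: Bystander: clear plastic water bowl, 170 mm across, 65 mm high; loose, origin at the centre of its underside.
Things that resemble listed ones, but are neither listed nor needed, are in the scene too. Leave any red look-alike of the part that bears cup_medium_center alone.

How it is judged:
By the outcome, as a careful person would: the job done as asked, in the order asked, and still so for the second after the job is handed in, with the robot touching nothing.
It also fails if it takes over 128 s, if anything falls off the work surface, if the arm or the gripper's body presses on something with over 40 N, if the wrist force passes 120 N, or if a joint passes its speed limit or range.

## Robot

A 7-joint arm with a two-finger parallel gripper is mounted at the origin on the work surface. World frame = base frame: x ahead of the robot, y to its left, z up, the work surface at z = 0. Lengths are in m, angles in rad, forces in N, time in s.
With the tool pointing down it reaches from about 0.35 to 0.9 m from the base axis. Payload 8.1 kg.
Tool frame: the origin (TCP) lies between the finger pads; the fingertips stand 17 mm ahead of it and the grasp point (between the pads) lies 2 mm behind it; z points along the fingers, y is the line along which they close (so a half turn about z gives the same grasp; the last joint's range is limited). The gripper opens to 92 mm and grips with 3 to 60 N. Pads are 19 mm wide; open, the fingers measure 130 mm over their backs; the gripper's body (75 mm by 190 mm) begins 47 mm behind the grasp point.
Start: joints at [1.01, 0.434, 0.025, 1.573, -0.012, 1.134, -0.075], TCP at [0.276, -0.561, 0.244] pointing down, gripper open.
Joint ranges: [-2.62, 2.62], [-0.44, 2.09], [-1.27, 1.32], [0.08, 2.57], [-1.32, 4.46], [0.12, 2], [-2.74, 2.74]. Speed limits (rad/s): [2.22, 2.22, 3.01, 3.01, 3.14, 3.14, 3.14].

## Interface

Orientations are given as a rotation vector (axis times angle).
In Python, from cell import observe, get_image, calibration, sign_off, look_for, regions_of, landmark_of gives the robot as it stands.
- The arm moves only by the tool jog_arm, never from a script. Its argument "plan" is a list of rows, each an object with "offset": the shift along the tool's x, y, z normalised to -1 to 1, where 1 is 0.15 m, a list of three; "twist": the turn, a rotation vector about the tool's x, y, z normalised to -1 to 1, where 1 is 2 pi rad, a list of three; "fingers": the gripper command: -1 is shut, 1 is fully open, values between are in proportion. In form: [{"offset": [x, y, z], "twist": [ax, ay, az], "fingers": fingers}, ...]. A call has 1 to 20 rows; each row is the pose to reach, as a shift and turn from the pose commanded when the call began, along the tool's axes at that moment, turning the shorter way round; what a row does not reach only later rows make up. A row lasts 1/8 s, in which the tool goes at most 62.5 mm and 10.7 degrees, less where a joint would pass 70% of its speed; a pose out of reach is approached as far as the arm can. A call with a number of a shift or a turn outside -1 to 1 is refused whole. A call with a gripper value outside its range is refused whole. The fingers move at their own pace and stop on an object; "newtons" is the grip in N (left out, the last holds). Time passes only in rows, so rows that repeat a pose let the fingers close. It gives the time, the measured TCP pose, the force, the opening and the grip force at its end, in the units of the state.
- observe(): the state, without advancing time (a new reading comes with each control period).
- get_image(name): name is "scene" or "top"; returns the picture (384x512x3 uint8, red, green, blue); there is no depth.
- calibration(name): a dict with "fov_y" (degrees; the focal length in pixels is half the picture's height over the tangent of half this angle, whatever the lens; pixels are square), "cx", "cy" (the principal point, pixels), "k1" (the pictures are not rectified: a ray, as slopes to the right and down, at radius r is drawn at 1 + k1 r^2 times it, then the intrinsics apply), "position" and "attitude" of the camera in the world. Camera axes: x right, y down, z forward; pixel columns grow to the right and rows downward; lengths in m; the calibration is good to about 2 mm. A picture is of the moment at which its call begins. calibration takes no time and is no camera call.
- sign_off(): hands the job in; it is judged then, once.
Trained networks look in the newest picture that a camera, given by its name, has taken for a name from the list of things; names that differ only in an ending like _2 or _b are one class to them, and where a whole thing is asked for, a point or a joint stands for the part that bears it (a point fixed in the world has none). Each returns a list of dicts, best first, with "conf" (0 to 1); they miss things now and then, are a little off and sometimes report something else, mostly with a low value. They report only what shows in the picture. A call takes as long as a camera call. They do not tell look-alikes from the thing itself.
- look_for(thing, camera): "box" ([left, top, width, height] as shares, 0 to 1, of the picture: columns of its width, rows of its height, round what is visible of it).
- regions_of(thing, camera): "region" (384x512 bool, what is visible of it) and "box" ([left, top, width, height] as shares, 0 to 1, of the picture: columns of its width, rows of its height, round what is visible of it).
- landmark_of(thing, camera): "at" ([row, column] as shares, 0 to 1, of the picture: columns of its width, rows of its height: a listed point, or the origin of a listed thing).
The state is a dict: "clock": time; "joints": joint angles; "dq": joint speeds; "joint_efforts": joint torques, N m; "position": TCP position; "ee_rot": TCP orientation; "force": force on the tool from outside, world axes, zero at the start; "ft_torque": the same for the moment, N m; "width": opening from 0.0 (shut) to 1.0 (fully open); "gripper_force": force on a finger pad.
Only numpy, scipy, OpenCV 4.12 (cv2) and the standard library are available. Lean on these libraries where they do the work, as an engineer would, in place of code of your own. Each camera call takes 0.05 s, during which the arm holds its last target. There are 200 camera calls.

## Working session

There is one attempt and no reset: what is moved stays moved. The work goes in short steps, Python scripts to look and compute and a tool call to move; the robot and the scene stay as the last step left them, time stands still between calls to the robot, and variables do not carry over. Pictures are saved under pics/ and viewed, at most 14 in all, crops included, and the job is handed in when it is done.

Besides the shell and the picture viewer there is one more tool, called after ">>>" by a JSON object that holds its "op" and its "data", one argument or row to a line. jog_arm: Moves the arm, as the interface text tells. Scaled input: -1 to 1 covers 0.15 m each way for a shift and 2 pi rad each way for a turn. Its arguments: {"type":"object","properties":{"plan":{"type":"array","items":{"type":"object","properties":{"offset":{"type":"array","items":{"type":"number","minimum":-1,"maximum":1}},"twist":{"type":"array","items":{"type":"number","minimum":-1,"maximum":1}},"fingers":{"type":"number"}}}},"newtons":{"type":"number"}},"required":["plan"]}

```bash
mkdir -p pics; ls
python3 - <<'E'
from cell import *
import cv2
for n in("scene","top"):
    cv2.imwrite(f"pics/{n}0.png",cv2.resize(get_image(n),(800,600),interpolation=cv2.INTER_CUBIC)[:,:,::-1]); print(n,calibration(n))
print(observe())
E
```

```text
pics
scene {'fov_y': 55.493828776640676, 'cx': 263.5685600074788, 'cy': 189.14631232528146, 'k1': 0.01948072646627467, 'position': array([ 0.82860256, -0.62041409,  0.99829571]), 'attitude': array([-2.4175757 , -0.63267051,  0.23277918])}
top {'fov_y': 50.293596123898574, 'cx': 251.1904825212442, 'cy': 194.03018395312745, 'k1': -0.12945667782066872, 'position': array([0.21936412, 0.01226641, 1.32474834]), 'attitude': array([-2.03359868,  2.18380077, -0.22666901])}
{'clock': 0.1, 'joints': array([ 1.01039286,  0.43513706,  0.02500144,  1.57396145, -0.01158017,
        1.13400438, -0.07508756]), 'dq': array([-7.44307229e-04, -1.65462798e-03,  5.71380597e-05, -3.39147014e-03,
        6.45475311e-04, -2.59935532e-05,  1.35533740e-03]), 'joint_efforts': array([ 2.24118819e-03, -6.69126892e+01,  9.87444408e-01, -3.15148294e+01,
       -6.05244655e-02,  3.73571890e-02,  2.24928283e-05]), 'position': array([ 0.27599061, -0.56030277,  0.24305113]), 'ee_rot': array([-3.05842088e+00, -7.12448476e-01,  7.19060463e-04]), 'force': array([ 0.17490269,  0.15417192, -0.07226059]), 'ft_torque': array([-0.03104567, -0.00095707, -0.06631438]), 'gripper_force': 0.0, 'width': 1.0002258350768745}
```

View pics/scene0.png

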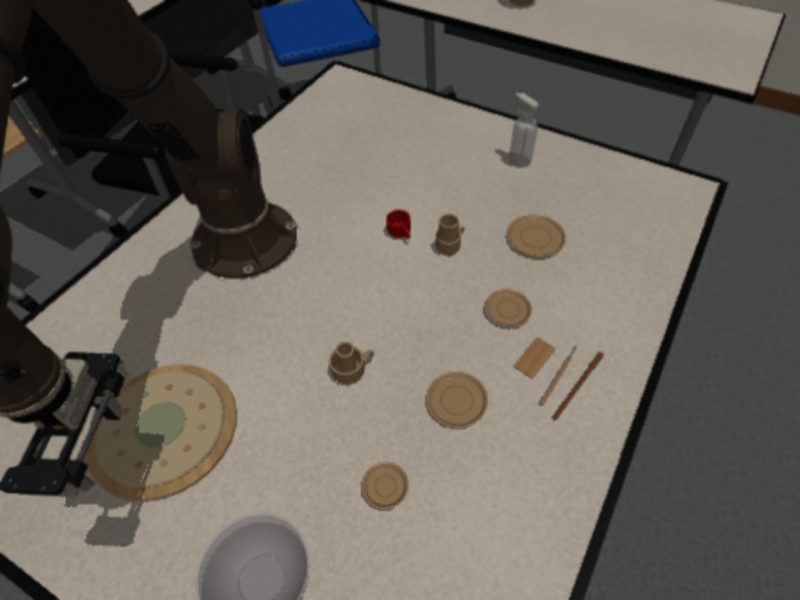

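View pics/top0.png

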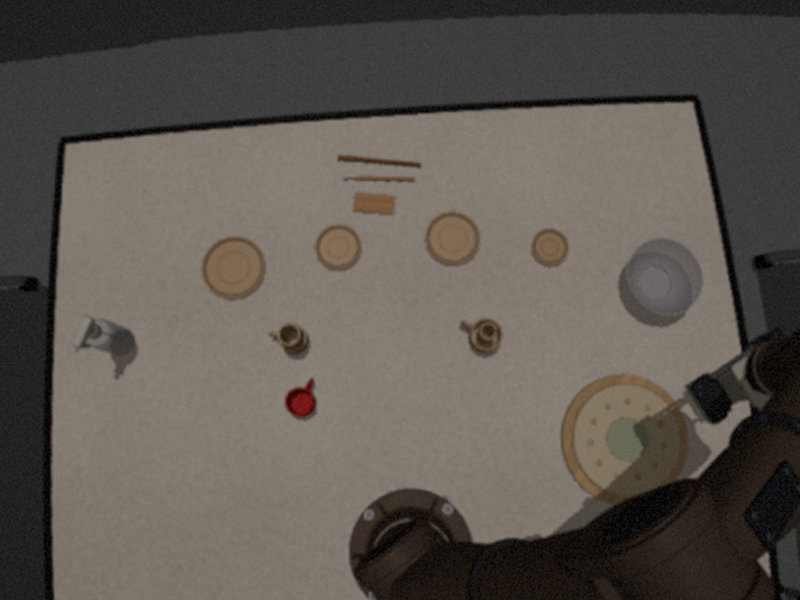

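The scene shows two buff stacks: one at top-picture (290,338) and one at (485,335). There is also a red look-alike at (300,402), which I leave alone. The four saucers, by apparent width in the top picture, are a (233,267), c (338,247), b (452,238) and d (550,247).

```bash
cat > h.py <<'E'
import numpy as np, cv2
from cell import *
from scipy.spatial.transform import Rotation as R
from scipy.optimize import least_squares
def cam(n):
    c=calibration(n); return c,192/np.tan(np.radians(c['fov_y']/2)),R.from_rotvec(c['attitude']).as_matrix()
def proj(n,P):
    c,f,M=cam(n); p=(np.atleast_2d(P)-c['position'])@M; s=p[:,:2]/p[:,2:]
    s=s*(1+c['k1']*(s**2).sum(1,keepdims=True)); return s*f+[c['cx'],c['cy']]
def toplane(n,px,z):
    c,f,M=cam(n); out=[]
    for q in np.atleast_2d(px):
        d=(np.array(q,float)-[c['cx'],c['cy']])/f; s=d.copy()
        for _ in range(20): s=d/(1+c['k1']*(s@s))
        r=M@np.array([s[0],s[1],1]); out.append(c['position']+r*(z-c['position'][2])/r[2])
    return np.array(out)
def px(at): return np.array([at[1]*512,at[0]*384])
def outline(n,reg,z):
    cs,_=cv2.findContours(reg.astype(np.uint8),cv2.RETR_EXTERNAL,cv2.CHAIN_APPROX_NONE)
    return toplane(n,max(cs,key=len)[:,0,:],z)
def circ(P):
    r=least_squares(lambda v:np.hypot(P[:,0]-v[0],P[:,1]-v[1])-v[2],[*P[:,:2].mean(0),.05],loss='soft_l1',f_scale=.002).x
    return r
E
python3 - <<'E'
from h import *
np.set_printoptions(precision=4,suppress=True)
for n in("top","scene"):
    get_image(n)
    print(n)
    for r in regions_of("saucer_a_well",n)[:7]:
        print(" saucer",round(r['conf'],2),circ(outline(n,r['region'],.012)))
    for t,z in(("saucer_a_well",.006),("cup_wide_center",.023),("cup_medium_center",.023),("cup_tall_center",.049),("cup_slim_center",.044),("spray_bottle",0),("water_bowl",0)):
        for r in landmark_of(t,n)[:5]: print(t,round(r['conf'],2),px(r['at']),toplane(n,px(r['at']),z)[0,:2])
E
python3 - <<'E'
from h import *
for n,(x,y) in(("top",(175,195)),("scene",(195,130))):
    im=get_image(n); 
    if n=="top": c=np.vstack([cv2.resize(im[190:250,165:225],None,fx=5,fy=5,interpolation=2),cv2.resize(im[185:245,280:340],None,fx=5,fy=5,interpolation=2)])
    else: c=np.vstack([cv2.resize(im[120:180,245:305],None,fx=5,fy=5,interpolation=2),cv2.resize(im[200:260,195:255],None,fx=5,fy=5,interpolation=2)])
    globals()[n]=c
cv2.imwrite("pics/crop1.png",np.hstack([top,scene])[:,:,::-1])
E
```

```text
top
 saucer 0.93 [0.6094 0.3382 0.0675]
saucer_a_well 0.63 [151.3984 172.416 ] [0.602  0.3301]
saucer_a_well 0.51 [ 77.9776 220.6848] [0.4542 0.5841]
cup_wide_center 0.47 [313.4976 213.8112] [ 0.4203 -0.196 ]
cup_medium_center 0.83 [193.3824 258.5856] [0.3043 0.1977]
cup_medium_center 0.5 [188.8768 217.8816] [0.4357 0.2065]
cup_medium_center 0.26 [352.9216 155.4048] [ 0.6075 -0.3491]
cup_tall_center 0.54 [184.6784 218.688 ] [0.4298 0.216 ]
cup_tall_center 0.41 [214.5792 153.984 ] [0.6365 0.1103]
cup_slim_center 0.44 [312.2176 214.5024] [ 0.4151 -0.1883]
spray_bottle 0.69 [ 80.2816 221.184 ] [0.453  0.5786]
spray_bottle 0.21 [216.6784 159.0912] [0.6339 0.1079]
water_bowl 0.69 [420.1984 181.2864] [ 0.5078 -0.5775]
scene
 saucer 0.63 [0.6097 0.3349 0.067 ]
saucer_a_well 0.63 [341.2992 149.7984] [0.6015 0.3417]
cup_wide_center 0.78 [224.7168 234.3168] [ 0.4283 -0.1827]
cup_wide_center 0.43 [250.0096 310.8864] [ 0.618  -0.3478]
cup_medium_center 0.65 [254.208  141.1968] [0.3031 0.2095]
cup_medium_center 0.57 [281.9072 155.2128] [0.4276 0.1964]
cup_tall_center 0.63 [284.8768 145.3056] [0.4249 0.2229]
cup_slim_center 0.69 [218.112 230.592] [ 0.4121 -0.191 ]
spray_bottle 0.72 [330.8032 101.6064] [0.4549 0.5871]
water_bowl 0.71 [162.816  371.7888] [ 0.5014 -0.5774]
```

View pics/crop1.png

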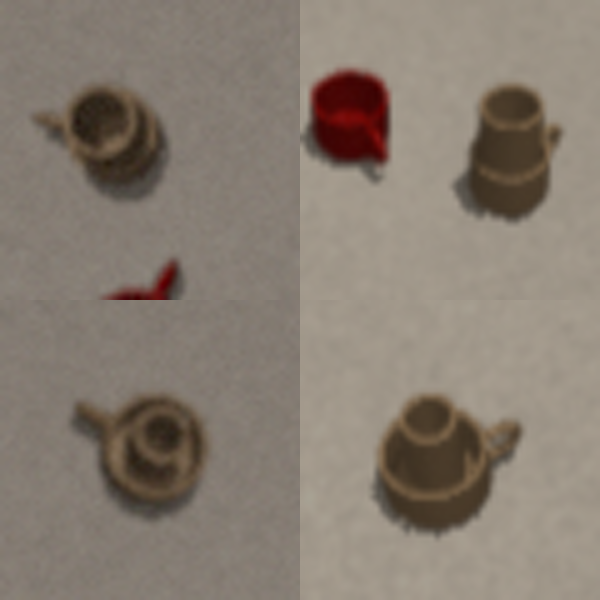

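In the left crops, the upper stack is a tumbler in a snug low cup, so tall in medium. The lower stack is a slim beaker loose in a wider cup, so slim in wide. Both handles point up-left in the top view, and the red mug is the decoy to ignore. Next I measure the rims and saucers.

Run:
```python
from h import *
np.set_printoptions(precision=4,suppress=True)
for n,l in (("top",((185.,214.2,.092),(310.6,214.6,.046),(311.9,211.5,.082))),("scene",((286.9,141,.092),(221.4,230.4,.046),(220.4,223.2,.082)))):
    for name,(u,v,z) in zip(("tall","wide","slim"),l): print(n,name,toplane(n,(u,v),z)[0])
    hsv=cv2.cvtColor(get_image(n),cv2.COLOR_RGB2HSV)
    m=((hsv[...,1]>85)&(hsv[...,2]>70)).astype(np.uint8)
    m=cv2.morphologyEx(m,cv2.MORPH_CLOSE,np.ones((3,3)))
    k,lab,st,cen=cv2.connectedComponentsWithStats(m)
    for i in range(1,k):
        if st[i,4]>250 and max(st[i,2:4])<60: print(" blob",cen[i],st[i,4],circ(outline(n,lab==i,.012)))
# handle tips (bar outermost ~ z .023)
for a in ((280+78/5,185+108/5),(165+38/5,190+118/5)): print("handle",toplane("top",a,.026)[0])
o=observe(); print(R.from_rotvec(o['ee_rot']).as_matrix())
```

```text
top tall [0.4365 0.2076 0.092 ]
top wide [ 0.4149 -0.1828  0.046 ]
top slim [ 0.4187 -0.1823  0.082 ]
 blob [238.8289 129.6875] 304 [0.73   0.0265 0.0357]
 blob [289.1392 151.9552] 848 [ 0.6381 -0.1376  0.0551]
 blob [215.9272 157.7053] 604 [0.6355 0.1094 0.0461]
 blob [351.688  157.4118] 391 [ 0.6042 -0.3472  0.0372]
 blob [148.8977 170.584 ] 1173 [0.6081 0.3374 0.0652]
 blob [309.6081 213.8462] 273 [ 0.422  -0.1862  0.0324]
 blob [191.8423 256.0604] 298 [0.3128 0.2049 0.03  ]
scene tall [0.4397 0.2067 0.092 ]
scene wide [ 0.4214 -0.1865  0.046 ]
scene slim [ 0.4204 -0.1836  0.082 ]
 blob [342.7523 150.769 ] 775 [0.6085 0.3355 0.066 ]
 blob [324.8804 196.8654] 535 [0.637 0.108 0.047]
 blob [341.7096 228.4641] 334 [0.7331 0.0201 0.0391]
 blob [223.2668 231.1813] 386 [ 0.4117 -0.1692  0.0391]
 blob [292.0311 255.2689] 1060 [ 0.6387 -0.1385  0.0564]
 blob [245.9795 310.4026] 683 [ 0.6049 -0.3481  0.0389]
handle [ 0.4475 -0.14    0.026 ]
handle [0.4529 0.2584 0.026 ]
[[ 0.8971  0.4419  0.    ]
 [ 0.4419 -0.8971 -0.    ]
 [-0.      0.     -1.    ]]
```

>>> {"op": "jog_arm", "data": {
  "plan": [
    {"offset": [0.98, -0.917, 0], "twist": [0, 0, 0], "fingers": 0.4},
    {"offset": [0.98, -0.917, 0], "twist": [0, 0, 0], "fingers": 0.4},
    {"offset": [0.98, -0.917, 0], "twist": [0, 0, 0], "fingers": 0.4},
    {"offset": [0.98, -0.917, 0], "twist": [0, 0, 0], "fingers": 0.4},
    {"offset": [0.98, -0.917, 0], "twist": [0, 0, 0], "fingers": 0.4}
  ]
}}

```text
clock: 1.82
position: [0.3477, -0.3721, 0.2441]
ee_rot: [3.058, 0.715, 0.0]
force: [-0.8, -0.9, 0.5]
width: 0.702
gripper_force: 0.0
```

>>> {"op": "jog_arm", "data": {
  "plan": [
    {"offset": [0.98, -0.917, 0.3], "twist": [0, 0, -0.086], "fingers": 0.4},
    {"offset": [0.98, -0.917, 0.3], "twist": [0, 0, -0.086], "fingers": 0.4},
    {"offset": [0.98, -0.917, 0.3], "twist": [0, 0, -0.086], "fingers": 0.4},
    {"offset": [0.98, -0.917, 0.3], "twist": [0, 0, -0.086], "fingers": 0.4},
    {"offset": [0.98, -0.917, 0.3], "twist": [0, 0, -0.086], "fingers": 0.4},
    {"offset": [0.98, -0.917, 0.3], "twist": [0, 0, -0.086], "fingers": 0.4},
    {"offset": [0.98, -0.917, 0.3], "twist": [0, 0, -0.086], "fingers": 0.4}
  ]
}}

```text
clock: 2.7
position: [0.4181, -0.1858, 0.1989]
ee_rot: [2.76, 1.499, -0.0]
force: [-0.5, 0.3, 0.8]
width: 0.699
gripper_force: 0.0
```

```bash
cat >> h.py <<'E'
def go(x,y,z,yaw=None):
    o=observe(); M=R.from_rotvec(o['ee_rot']).as_matrix()
    y0=np.degrees(np.arctan2(M[1,0],M[0,0])); d=M.T@(np.array([x,y,z])-o['position'])
    tw=0 if yaw is None else -((yaw-y0+180)%360-180)/360
    print("t %.2f pos %s yaw %.1f tilt %.2f w %.3f g %.1f | off %s tw %.4f"%(o['clock'],np.round(o['position'],4),y0,np.degrees(np.arccos(-M[2,2])),o['width']*.092,o['gripper_force'],np.round(d/.15,3),tw))
E
python3 -c "
from h import *
go(.4195,-.183,.068,57)"
```

```text
t 2.70 pos [ 0.4181 -0.1858  0.1989] yaw 57.0 tilt 0.04 w 0.064 g 0.0 | off [ 0.021 -0.003  0.873] tw 0.0000
```

>>> {"op": "jog_arm", "data": {
  "newtons": 10,
  "plan": [
    {"offset": [0.021, -0.003, 0.3], "twist": [0, 0, 0], "fingers": 0.4},
    {"offset": [0.021, -0.003, 0.6], "twist": [0, 0, 0], "fingers": 0.4},
    {"offset": [0.021, -0.003, 0.8], "twist": [0, 0, 0], "fingers": 0.4},
    {"offset": [0.021, -0.003, 0.873], "twist": [0, 0, 0], "fingers": 0.4},
    {"offset": [0.021, -0.003, 0.873], "twist": [0, 0, 0], "fingers": 0.4},
    {"offset": [0.021, -0.003, 0.873], "twist": [0, 0, 0], "fingers": -0.1},
    {"offset": [0.021, -0.003, 0.873], "twist": [0, 0, 0], "fingers": -0.4},
    {"offset": [0.021, -0.003, 0.873], "twist": [0, 0, 0], "fingers": -0.6},
    {"offset": [0.021, -0.003, 0.873], "twist": [0, 0, 0], "fingers": -0.6},
    {"offset": [0.021, -0.003, 0.873], "twist": [0, 0, 0], "fingers": -0.6},
    {"offset": [0.021, -0.003, 0.873], "twist": [0, 0, 0], "fingers": -0.6}
  ]
}}

```text
clock: 4.08
position: [0.4202, -0.1812, 0.0682]
ee_rot: [2.758, 1.503, 0.001]
force: [-0.7, -0.3, 7.0]
width: 0.402
gripper_force: 10.0
```

```bash
python3 -c "
from h import *
go(.4195,-.183,.160)"
```

```text
t 4.08 pos [ 0.4202 -0.1812  0.0682] yaw 57.2 tilt 0.06 w 0.037 g 10.0 | off [-0.012  0.003 -0.612] tw 0.0000
```

>>> {"op": "jog_arm", "data": {
  "plan": [
    {"offset": [0, 0, -0.1], "twist": [0, 0, 0], "fingers": -0.6},
    {"offset": [0, 0, -0.3], "twist": [0, 0, 0], "fingers": -0.6},
    {"offset": [0, 0, -0.5], "twist": [0, 0, 0], "fingers": -0.6},
    {"offset": [0, 0, -0.7], "twist": [0, 0, 0], "fingers": -0.6},
    {"offset": [0, 0, -0.7], "twist": [0, 0, 0], "fingers": -0.6}
  ]
}}

```text
clock: 4.7
position: [0.4208, -0.1814, 0.1745]
ee_rot: [2.756, 1.502, 0.004]
force: [-0.2, 0.1, -2.3]
width: 0.399
gripper_force: 10.0
```

```bash
python3 -c "
from h import *
go(.6045,-.3477,.14)
for n in ('top','scene'):
    im=get_image(n); cv2.imwrite('pics/s_%s.png'%n,cv2.resize(im[150:300,150:400],(750,450))[:,:,::-1])"
```

```text
t 4.70 pos [ 0.4208 -0.1814  0.1745] yaw 57.2 tilt 0.22 w 0.037 g 10.0 | off [-0.268  1.629  0.236] tw 0.0000
```

View pics/s_scene.png

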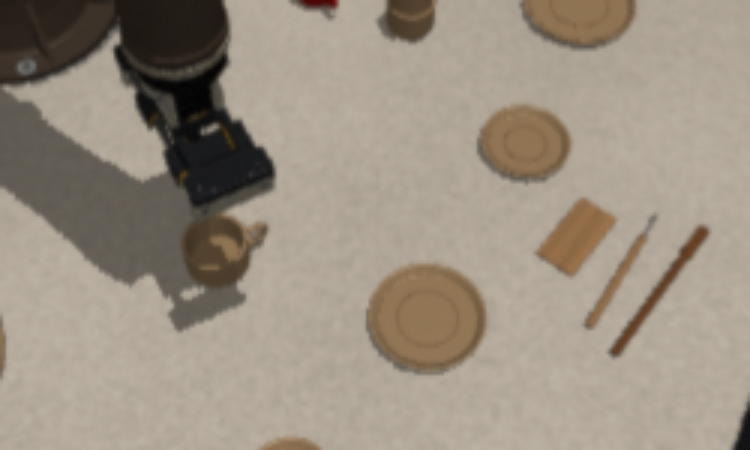

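The scene picture shows the wide cup standing empty, with its handle to the right. The beaker has been lifted and is hidden behind the gripper. Next I carry it to saucer d.

>>> {"op": "jog_arm", "data": {
  "plan": [
    {"offset": [-0.05, 0.3, 0], "twist": [0, 0, 0], "fingers": -0.6},
    {"offset": [-0.1, 0.6, 0], "twist": [0, 0, 0], "fingers": -0.6},
    {"offset": [-0.158, 0.96, 0.1], "twist": [0, 0, 0], "fingers": -0.6},
    {"offset": [-0.158, 0.96, 0.1], "twist": [0, 0, 0], "fingers": -0.6}
  ]
}}

```text
clock: 5.3
position: [0.5284, -0.2813, 0.154]
ee_rot: [-2.758, -1.499, 0.004]
force: [-0.7, 1.3, -1.8]
width: 0.402
gripper_force: 10.0
```

>>> {"op": "jog_arm", "data": {
  "plan": [
    {"offset": [-0.06, 0.35, 0], "twist": [0, 0, 0], "fingers": -0.6},
    {"offset": [-0.11, 0.669, 0.1], "twist": [0, 0, 0], "fingers": -0.6},
    {"offset": [-0.11, 0.669, 0.2], "twist": [0, 0, 0], "fingers": -0.6},
    {"offset": [-0.11, 0.669, 0.2], "twist": [0, 0, 0], "fingers": -0.6},
    {"offset": [-0.11, 0.669, 0.2], "twist": [0, 0, 0], "fingers": -0.6}
  ]
}}

```text
clock: 5.92
position: [0.6027, -0.3461, 0.1279]
ee_rot: [-2.757, -1.504, 0.001]
force: [0.4, -0.3, -1.0]
width: 0.396
gripper_force: 10.0
```

```bash
python3 -c "
from h import *
go(.6045,-.3477,.071)
for n in ('top','scene'):
    im=get_image(n); u,v=proj(n,[.6045,-.3477,.03])[0].astype(int); globals()[n]=cv2.resize(im[v-40:v+35,u-40:u+40],(400,375),interpolation=2)
cv2.imwrite('pics/d1.png',np.hstack([top,scene])[:,:,::-1])"
```

```text
t 5.92 pos [ 0.6027 -0.3461  0.1279] yaw 57.2 tilt 0.06 w 0.036 g 10.0 | off [-0.002  0.016  0.379] tw 0.0000
```

View pics/d1.png

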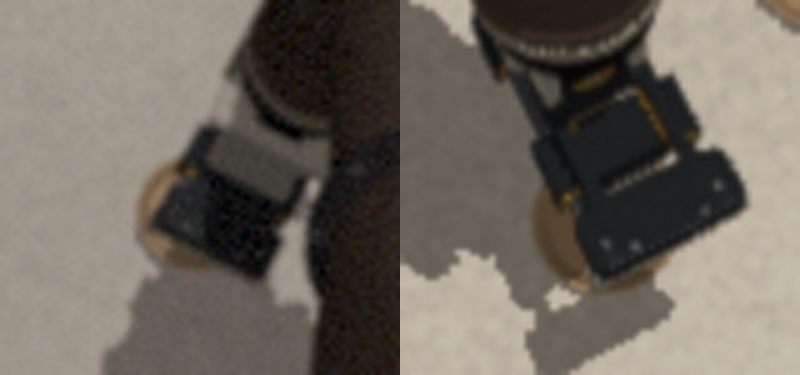

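The gripper hides the cup, but it is above saucer d, so I lower it gently.

>>> {"op": "jog_arm", "data": {
  "plan": [
    {"offset": [0, 0.016, 0.15], "twist": [0, 0, 0], "fingers": -0.6},
    {"offset": [0, 0.016, 0.28], "twist": [0, 0, 0], "fingers": -0.6},
    {"offset": [0, 0.016, 0.34], "twist": [0, 0, 0], "fingers": -0.6},
    {"offset": [0, 0.016, 0.365], "twist": [0, 0, 0], "fingers": -0.6},
    {"offset": [0, 0.016, 0.375], "twist": [0, 0, 0], "fingers": -0.6},
    {"offset": [0, 0.016, 0.38], "twist": [0, 0, 0], "fingers": -0.6},
    {"offset": [0, 0.016, 0.38], "twist": [0, 0, 0], "fingers": -0.6}
  ]
}}

```text
clock: 6.9
position: [0.6055, -0.3487, 0.0712]
ee_rot: [2.758, 1.503, 0.001]
force: [-0.6, -0.4, -1.7]
width: 0.4
gripper_force: 10.0
```

```bash
python3 -c "
from h import *
go(.6045,-.3477,.0685)"
```

```text
t 6.90 pos [ 0.6055 -0.3487  0.0712] yaw 57.2 tilt 0.04 w 0.037 g 10.0 | off [ 0.002 -0.009  0.018] tw 0.0000
```

>>> {"op": "jog_arm", "data": {
  "plan": [
    {"offset": [0.002, -0.009, 0.006], "twist": [0, 0, 0], "fingers": -0.6},
    {"offset": [0.002, -0.009, 0.012], "twist": [0, 0, 0], "fingers": -0.6},
    {"offset": [0.002, -0.009, 0.018], "twist": [0, 0, 0], "fingers": -0.6},
    {"offset": [0.002, -0.009, 0.018], "twist": [0, 0, 0], "fingers": -0.6}
  ]
}}

```text
clock: 7.4
position: [0.6044, -0.3477, 0.0684]
ee_rot: [2.758, 1.503, 0.0]
force: [-0.9, 0.6, 3.1]
width: 0.398
gripper_force: 10.0
```

Contact at the expected height. Release slowly and rise.

>>> {"op": "jog_arm", "data": {
  "plan": [
    {"offset": [0, 0, 0], "twist": [0, 0, 0], "fingers": -0.15},
    {"offset": [0, 0, 0], "twist": [0, 0, 0], "fingers": -0.05},
    {"offset": [0, 0, 0], "twist": [0, 0, 0], "fingers": 0.1},
    {"offset": [0, 0, 0], "twist": [0, 0, 0], "fingers": 0.2},
    {"offset": [0, 0, 0], "twist": [0, 0, 0], "fingers": 0.3},
    {"offset": [0, 0, -0.15], "twist": [0, 0, 0], "fingers": 0.3},
    {"offset": [0, 0, -0.4], "twist": [0, 0, 0], "fingers": 0.3},
    {"offset": [0, 0, -0.6], "twist": [0, 0, 0], "fingers": 0.8},
    {"offset": [0.16, -0.9, -0.6], "twist": [0, 0, 0], "fingers": 0.8},
    {"offset": [0.16, -0.9, -0.6], "twist": [0, 0, 0], "fingers": 0.8},
    {"offset": [0.16, -0.9, -0.6], "twist": [0, 0, 0], "fingers": 0.8}
  ]
}}

```text
clock: 8.78
position: [0.5005, -0.2512, 0.158]
ee_rot: [-2.755, -1.506, 0.003]
force: [1.2, -1.0, 0.4]
width: 0.9
gripper_force: 0.0
```

```bash
python3 -c "
from h import *
go(.42,-.184,.14,57)
for n in ('top','scene'):
    im=get_image(n); u,v=proj(n,[.6045,-.3477,.03])[0].astype(int); a=cv2.resize(im[v-35:v+35,u-40:u+40],(400,350),interpolation=2); 
    u,v=proj(n,[.42,-.185,.03])[0].astype(int); b=cv2.resize(im[v-25:v+25,u-40:u+40],(400,250),interpolation=2);print(n,u,v,proj(n,[.6045,-.3477,.03])[0].astype(int)); globals()[n]=np.vstack([a,b])
cv2.imwrite('pics/d2.png',np.hstack([top,scene])[:,:,::-1])"
```

```text
t 8.78 pos [ 0.5005 -0.2512  0.158 ] yaw 57.3 tilt 0.18 w 0.083 g 0.0 | off [ 0.087 -0.693  0.122] tw 0.0009
top 310 213 [353 155]
scene 221 232 [245 307]
```

View pics/d2.png

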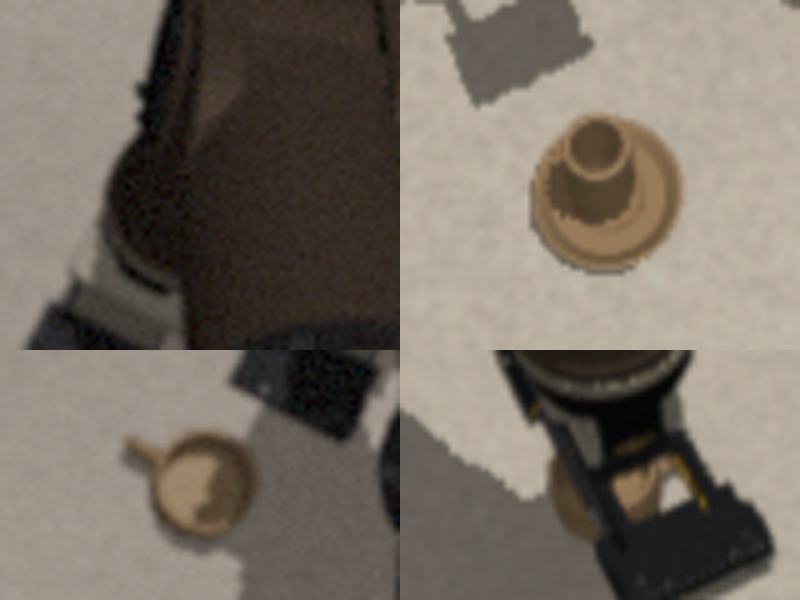

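The beaker stands upright on saucer d (scene crop: rim at (598,146), saucer around (606,193)). The wide cup is undisturbed, with its rim at top px (310.4,214.6).

>>> {"op": "jog_arm", "data": {
  "newtons": 12,
  "plan": [
    {"offset": [0.04, -0.3, 0], "twist": [0, 0, 0], "fingers": 1},
    {"offset": [0.075, -0.702, 0.12], "twist": [0, 0, 0], "fingers": 1},
    {"offset": [0.075, -0.702, 0.12], "twist": [0, 0, 0], "fingers": 1},
    {"offset": [0.075, -0.702, 0.12], "twist": [0, 0, 0], "fingers": 1},
    {"offset": [0.075, -0.702, 0.12], "twist": [0, 0, 0], "fingers": 1}
  ]
}}

```text
clock: 9.5
position: [0.4239, -0.1891, 0.1407]
ee_rot: [2.758, 1.501, 0.003]
force: [-0.6, -0.3, -0.7]
width: 0.997
gripper_force: 0.0
```

```bash
python3 -c "
from h import *
go(.418,-.185,.031,57)
a=circ(toplane('scene',[(205+151/5,272+190/5),(205+282/5-.2,272+190/5),(205+206/5,272+271/5)],.012)) ;print(a)
print(toplane('scene',[(244.5,301.0)],.082), toplane('scene',[(205+206/5,272+193/5)],.010))"
```

```text
t 9.50 pos [ 0.4239 -0.1891  0.1407] yaw 57.1 tilt 0.16 w 0.092 g 0.0 | off [ 0.001 -0.049  0.731] tw 0.0004
[ 0.61352859 -0.35121717  0.03603221]
[[ 0.60536601 -0.3494033   0.082     ]] [[ 0.60573019 -0.34853612  0.01      ]]
```

>>> {"op": "jog_arm", "data": {
  "newtons": 12,
  "plan": [
    {"offset": [0.0, -0.035, 0.05], "twist": [0, 0, 0], "fingers": 1},
    {"offset": [0.0, -0.035, 0.3], "twist": [0, 0, 0], "fingers": 1},
    {"offset": [0.0, -0.035, 0.55], "twist": [0, 0, 0], "fingers": 1},
    {"offset": [0.0, -0.035, 0.68], "twist": [0, 0, 0], "fingers": 1},
    {"offset": [0.0, -0.035, 0.731], "twist": [0, 0, 0], "fingers": 1},
    {"offset": [0.0, -0.035, 0.731], "twist": [0, 0, 0], "fingers": 0.7},
    {"offset": [0.0, -0.035, 0.731], "twist": [0, 0, 0], "fingers": 0.55},
    {"offset": [0.0, -0.035, 0.731], "twist": [0, 0, 0], "fingers": 0.3},
    {"offset": [0.0, -0.035, 0.731], "twist": [0, 0, 0], "fingers": 0.1},
    {"offset": [0.0, -0.035, 0.731], "twist": [0, 0, 0], "fingers": 0.1},
    {"offset": [0.0, -0.035, 0.731], "twist": [0, 0, 0], "fingers": 0.1}
  ]
}}

```text
clock: 10.88
position: [0.4177, -0.1852, 0.0311]
ee_rot: [2.757, 1.503, 0.002]
force: [-0.6, -0.5, 7.2]
width: 0.722
gripper_force: 12.0
```

```bash
python3 -c "
from h import *
go(.418,-.185,.12)"
```

```text
t 10.88 pos [ 0.4177 -0.1852  0.0311] yaw 57.2 tilt 0.09 w 0.066 g 12.0 | off [ 0.002  0.002 -0.592] tw 0.0000
```

>>> {"op": "jog_arm", "data": {
  "plan": [
    {"offset": [0, 0, -0.1], "twist": [0, 0, 0], "fingers": 0.1},
    {"offset": [0, 0, -0.3], "twist": [0, 0, 0], "fingers": 0.1},
    {"offset": [0, 0, -0.55], "twist": [0, 0, 0], "fingers": 0.1},
    {"offset": [0, 0, -0.8], "twist": [0, 0, 0], "fingers": 0.1},
    {"offset": [0.2, -0.05, -0.92], "twist": [0, 0, 0], "fingers": 0.1},
    {"offset": [0.5, -0.12, -0.95], "twist": [0, 0, 0], "fingers": 0.1},
    {"offset": [0.85, -0.2, -0.95], "twist": [0, 0, 0], "fingers": 0.1}
  ]
}}

```text
clock: 11.75
position: [0.4613, -0.0611, 0.1737]
ee_rot: [2.759, 1.5, 0.001]
force: [0.8, -0.5, -2.3]
width: 0.723
gripper_force: 12.0
```

>>> {"op": "jog_arm", "data": {
  "plan": [
    {"offset": [0.3, -0.07, 0], "twist": [0, 0, 0], "fingers": 0.1},
    {"offset": [0.6, -0.14, 0], "twist": [0, 0, 0], "fingers": 0.1},
    {"offset": [0.95, -0.22, 0], "twist": [0, 0, 0], "fingers": 0.1}
  ]
}}

```text
clock: 12.12
position: [0.5105, 0.0768, 0.1729]
ee_rot: [2.759, 1.501, -0.001]
force: [1.6, 0.2, -2.1]
width: 0.723
gripper_force: 12.0
```

>>> {"op": "jog_arm", "data": {
  "plan": [
    {"offset": [0.3, -0.07, 0], "twist": [0, 0, 0], "fingers": 0.1},
    {"offset": [0.6, -0.14, 0], "twist": [0, 0, 0], "fingers": 0.1},
    {"offset": [0.9, -0.2, 0], "twist": [0, 0, 0], "fingers": 0.1},
    {"offset": [0.95, -0.22, 0], "twist": [0, 0, 0], "fingers": 0.1},
    {"offset": [0.95, -0.22, 0], "twist": [0, 0, 0], "fingers": 0.1}
  ]
}}

```text
clock: 12.75
position: [0.5594, 0.2137, 0.1725]
ee_rot: [2.758, 1.505, -0.002]
force: [0.0, -1.9, -2.3]
width: 0.724
gripper_force: 12.0
```

```bash
python3 -c "
from h import *
go(.6085,.3365,.16)
im=get_image('top');cv2.imwrite('pics/w1.png',cv2.resize(im[120:300,100:340],(720,540))[:,:,::-1])"
```

```text
t 12.75 pos [0.5594 0.2137 0.1725] yaw 57.2 tilt 0.07 w 0.067 g 12.0 | off [ 0.866 -0.168  0.083] tw 0.0000
```

View pics/w1.png

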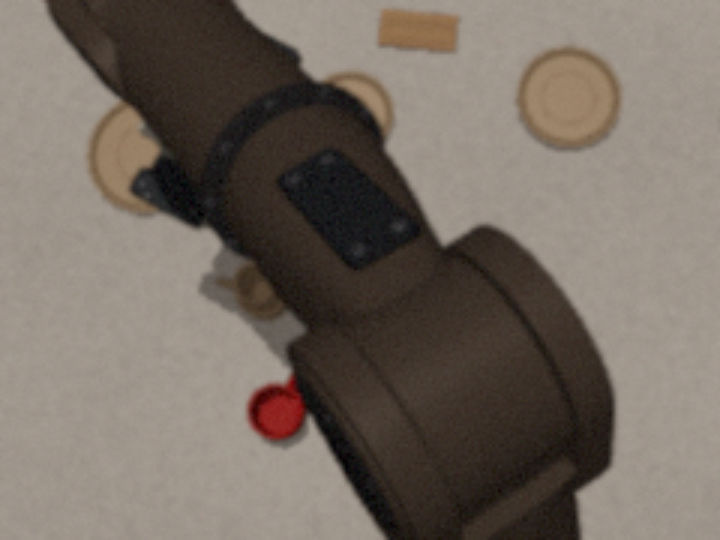

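The gripper is next to saucer a, holding width is steady at 66 mm, and the medium stack and the red mug are untouched. Continue.

>>> {"op": "jog_arm", "data": {
  "plan": [
    {"offset": [0.35, -0.06, 0], "twist": [0, 0, 0], "fingers": 0.1},
    {"offset": [0.65, -0.12, 0], "twist": [0, 0, 0], "fingers": 0.1},
    {"offset": [0.866, -0.168, 0.1], "twist": [0, 0, 0], "fingers": 0.1},
    {"offset": [0.866, -0.168, 0.3], "twist": [0, 0, 0], "fingers": 0.1},
    {"offset": [0.866, -0.168, 0.55], "twist": [0, 0, 0], "fingers": 0.1},
    {"offset": [0.866, -0.168, 0.75], "twist": [0, 0, 0], "fingers": 0.1},
    {"offset": [0.866, -0.168, 0.82], "twist": [0, 0, 0], "fingers": 0.1},
    {"offset": [0.866, -0.168, 0.86], "twist": [0, 0, 0], "fingers": 0.1},
    {"offset": [0.866, -0.168, 0.87], "twist": [0, 0, 0], "fingers": 0.1},
    {"offset": [0.866, -0.168, 0.87], "twist": [0, 0, 0], "fingers": 0.1}
  ]
}}

```text
clock: 14.05
position: [0.6097, 0.3369, 0.0435]
ee_rot: [-2.759, -1.503, -0.002]
force: [-0.4, 0.8, -2.2]
width: 0.722
gripper_force: 12.0
```

```bash
python3 -c "
from h import *
go(.6085,.3365,.0371)"
```

```text
t 14.05 pos [0.6097 0.3369 0.0435] yaw 57.2 tilt 0.09 w 0.066 g 12.0 | off [-0.006 -0.005  0.043] tw 0.0000
```

>>> {"op": "jog_arm", "data": {
  "plan": [
    {"offset": [-0.005, -0.005, 0.015], "twist": [0, 0, 0], "fingers": 0.1},
    {"offset": [-0.005, -0.005, 0.026], "twist": [0, 0, 0], "fingers": 0.1},
    {"offset": [-0.005, -0.005, 0.034], "twist": [0, 0, 0], "fingers": 0.1},
    {"offset": [-0.005, -0.005, 0.039], "twist": [0, 0, 0], "fingers": 0.1},
    {"offset": [-0.005, -0.005, 0.043], "twist": [0, 0, 0], "fingers": 0.1},
    {"offset": [-0.005, -0.005, 0.043], "twist": [0, 0, 0], "fingers": 0.1}
  ]
}}

```text
clock: 14.8
position: [0.608, 0.3364, 0.0372]
ee_rot: [2.758, 1.503, 0.0]
force: [-3.7, -2.4, 10.8]
width: 0.724
gripper_force: 12.0
```

>>> {"op": "jog_arm", "data": {
  "plan": [
    {"offset": [0, 0, 0], "twist": [0, 0, 0], "fingers": 0.5},
    {"offset": [0, 0, 0], "twist": [0, 0, 0], "fingers": 0.65},
    {"offset": [0, 0, 0], "twist": [0, 0, 0], "fingers": 0.8},
    {"offset": [0, 0, 0], "twist": [0, 0, 0], "fingers": 0.9},
    {"offset": [0, 0, -0.1], "twist": [0, 0, 0], "fingers": 0.9},
    {"offset": [0, 0, -0.35], "twist": [0, 0, 0], "fingers": 0.9},
    {"offset": [0, 0, -0.7], "twist": [0, 0, 0], "fingers": 0.8},
    {"offset": [0, 0, -0.95], "twist": [0, 0, 0], "fingers": 0.8},
    {"offset": [-0.95, -0.34, -0.95], "twist": [0, 0, 0], "fingers": 0.8},
    {"offset": [-0.95, -0.34, -0.95], "twist": [0, 0, 0], "fingers": 0.8},
    {"offset": [-0.95, -0.34, -0.95], "twist": [0, 0, 0], "fingers": 0.8}
  ]
}}

```text
clock: 16.18
position: [0.4856, 0.2422, 0.1796]
ee_rot: [2.757, 1.503, -0.001]
force: [0.8, 0.3, 0.0]
width: 0.898
gripper_force: 0.0
```

```bash
python3 -c "
from h import *
go(.438,.207,.16,74)
for n in ('top','scene'):
    im=get_image(n); a=[]
    for q,h in(([.6085,.3365,.03],35),([.438,.207,.05],25)):
        u,v=proj(n,q)[0].astype(int); a.append(cv2.resize(im[v-h:v+h,u-40:u+40],(400,h*10),interpolation=2)); print(n,u,v)
    globals()[n]=np.vstack(a)
cv2.imwrite('pics/w2.png',np.hstack([top,scene])[:,:,::-1])"
```

```text
t 16.18 pos [0.4856 0.2422 0.1796] yaw 57.2 tilt 0.08 w 0.083 g 0.0 | off [-0.369 -0.14   0.131] tw -0.0467
top 147 168
top 187 215
scene 343 146
scene 286 149
```

View pics/w2.png

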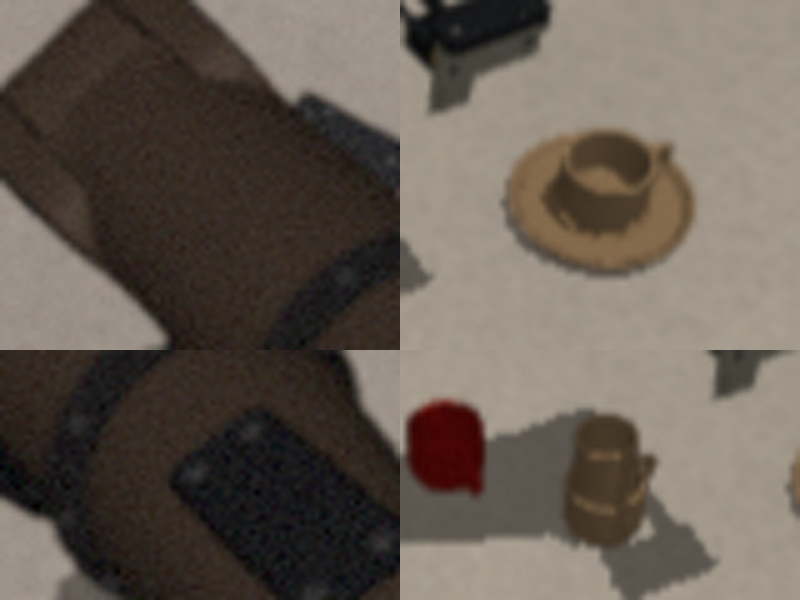

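The wide cup stands upright on saucer a (rim ≈ (608,161) in the crop). The tall-in-medium stack is undisturbed.

>>> {"op": "jog_arm", "data": {
  "plan": [
    {"offset": [-0.369, -0.14, 0.131], "twist": [0, 0, -0.0467], "fingers": 0.7},
    {"offset": [-0.369, -0.14, 0.131], "twist": [0, 0, -0.0467], "fingers": 0.7},
    {"offset": [-0.369, -0.14, 0.131], "twist": [0, 0, -0.0467], "fingers": 0.7},
    {"offset": [-0.369, -0.14, 0.131], "twist": [0, 0, -0.0467], "fingers": 0.7},
    {"offset": [-0.369, -0.14, 0.131], "twist": [0, 0, -0.0467], "fingers": 0.7}
  ]
}}

```text
clock: 16.9
position: [0.4413, 0.21, 0.1593]
ee_rot: [-2.51, -1.889, -0.002]
force: [0.8, 1.0, -0.8]
width: 0.85
gripper_force: 0.0
```

```bash
python3 -c "
from h import *
go(.438,.207,.072,74)
print(toplane('scene',(344.2,142.9),.052))
hsv=cv2.cvtColor(get_image('scene'),cv2.COLOR_RGB2HSV)
m=((hsv[...,1]>85)&(hsv[...,2]>50)).astype(np.uint8)
k,lab,st,cen=cv2.connectedComponentsWithStats(m)
i=lab[165,343]; P=outline('scene',lab==i,.012); 
c,_=cv2.findContours((lab==i).astype(np.uint8),0,cv2.CHAIN_APPROX_NONE); c=max(c,key=len)[:,0]
print(circ(P),circ(P[c[:,1]>146]),i)"
```

```text
t 16.90 pos [0.4413 0.21   0.1593] yaw 73.9 tilt 0.08 w 0.078 g 0.0 | off [-0.026 -0.016  0.582] tw -0.0002
[[0.60812186 0.33414645 0.052     ]]
[0.22068794 0.40845683 1.06741429] [0.28415152 0.25122691 0.92387171] 0
```

>>> {"op": "jog_arm", "data": {
  "newtons": 12,
  "plan": [
    {"offset": [-0.022, -0.014, 0.05], "twist": [0, 0, 0], "fingers": 0.7},
    {"offset": [-0.022, -0.014, 0.25], "twist": [0, 0, 0], "fingers": 0.7},
    {"offset": [-0.022, -0.014, 0.45], "twist": [0, 0, 0], "fingers": 0.7},
    {"offset": [-0.022, -0.014, 0.55], "twist": [0, 0, 0], "fingers": 0.7},
    {"offset": [-0.022, -0.014, 0.582], "twist": [0, 0, 0], "fingers": 0.6},
    {"offset": [-0.022, -0.014, 0.582], "twist": [0, 0, 0], "fingers": 0.3},
    {"offset": [-0.022, -0.014, 0.582], "twist": [0, 0, 0], "fingers": 0.1},
    {"offset": [-0.022, -0.014, 0.582], "twist": [0, 0, 0], "fingers": -0.1},
    {"offset": [-0.022, -0.014, 0.582], "twist": [0, 0, 0], "fingers": -0.4},
    {"offset": [-0.022, -0.014, 0.582], "twist": [0, 0, 0], "fingers": -0.4},
    {"offset": [-0.022, -0.014, 0.582], "twist": [0, 0, 0], "fingers": -0.4}
  ]
}}

```text
clock: 18.32
position: [0.4379, 0.2068, 0.072]
ee_rot: [2.509, 1.89, 0.002]
force: [-0.5, -0.2, 6.2]
width: 0.505
gripper_force: 12.0
```

```bash
python3 -c "
from h import *
go(.438,.207,.16)"
```

```text
t 18.32 pos [0.4379 0.2068 0.072 ] yaw 74.0 tilt 0.07 w 0.046 g 12.0 | off [ 0.002  0.001 -0.587] tw 0.0000
```

>>> {"op": "jog_arm", "data": {
  "plan": [
    {"offset": [0, 0, -0.04], "twist": [0, 0, 0], "fingers": -0.4},
    {"offset": [0, 0, -0.12], "twist": [0, 0, 0], "fingers": -0.4},
    {"offset": [0, 0, -0.22], "twist": [0, 0, 0], "fingers": -0.4},
    {"offset": [0, 0, -0.35], "twist": [0, 0, 0], "fingers": -0.4},
    {"offset": [0, 0, -0.5], "twist": [0, 0, 0], "fingers": -0.4},
    {"offset": [0, 0, -0.7], "twist": [0, 0, 0], "fingers": -0.4},
    {"offset": [0, 0, -0.7], "twist": [0, 0, 0], "fingers": -0.4},
    {"offset": [0, 0, -0.7], "twist": [0, 0, 0], "fingers": -0.4}
  ]
}}

```text
clock: 19.32
position: [0.4372, 0.2062, 0.1765]
ee_rot: [2.509, 1.89, -0.0]
force: [-0.6, -0.3, -1.1]
width: 0.507
gripper_force: 12.0
```

```bash
python3 -c "
from h import *
go(.6363,.1088,.16)
im=get_image('scene'); u,v=proj('scene',[.438,.207,.05])[0].astype(int); print(u,v)
cv2.imwrite('pics/t1.png',cv2.resize(im[v-50:v+40,u-60:u+60],(600,450),interpolation=2)[:,:,::-1])"
```

```text
t 19.32 pos [0.4372 0.2062 0.1765] yaw 74.0 tilt 0.02 w 0.047 g 12.0 | off [-0.258  1.455  0.11 ] tw 0.0000
286 149
```

View pics/t1.png

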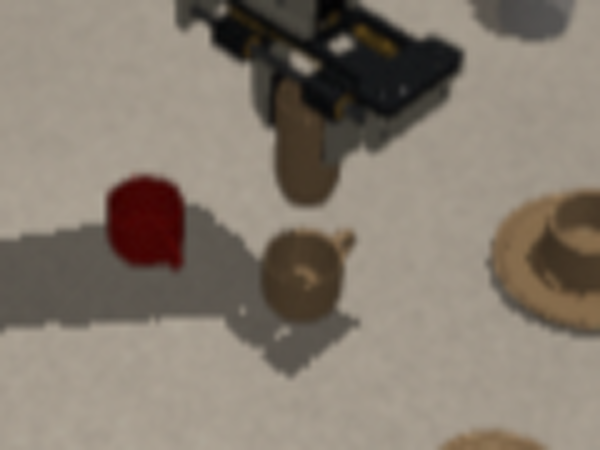

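The tumbler is clear of the medium cup and hangs upright; the medium cup still stands. On to saucer c.

>>> {"op": "jog_arm", "data": {
  "plan": [
    {"offset": [-0.05, 0.3, 0], "twist": [0, 0, 0], "fingers": -0.4},
    {"offset": [-0.1, 0.6, 0], "twist": [0, 0, 0], "fingers": -0.4},
    {"offset": [-0.16, 0.9, 0], "twist": [0, 0, 0], "fingers": -0.4},
    {"offset": [-0.16, 0.9, 0], "twist": [0, 0, 0], "fingers": -0.4}
  ]
}}

```text
clock: 19.88
position: [0.5629, 0.1431, 0.1748]
ee_rot: [2.513, 1.884, -0.003]
force: [-1.2, 0.6, -1.3]
width: 0.506
gripper_force: 12.0
```

>>> {"op": "jog_arm", "data": {
  "plan": [
    {"offset": [-0.05, 0.3, 0], "twist": [0, 0, 0], "fingers": -0.4},
    {"offset": [-0.098, 0.555, 0.05], "twist": [0, 0, 0], "fingers": -0.4},
    {"offset": [-0.098, 0.555, 0.2], "twist": [0, 0, 0], "fingers": -0.4},
    {"offset": [-0.098, 0.555, 0.4], "twist": [0, 0, 0], "fingers": -0.4},
    {"offset": [-0.098, 0.555, 0.55], "twist": [0, 0, 0], "fingers": -0.4},
    {"offset": [-0.098, 0.555, 0.62], "twist": [0, 0, 0], "fingers": -0.4},
    {"offset": [-0.098, 0.555, 0.64], "twist": [0, 0, 0], "fingers": -0.4},
    {"offset": [-0.098, 0.555, 0.65], "twist": [0, 0, 0], "fingers": -0.4},
    {"offset": [-0.098, 0.555, 0.65], "twist": [0, 0, 0], "fingers": -0.4}
  ]
}}

```text
clock: 21.0
position: [0.637, 0.1093, 0.0798]
ee_rot: [2.509, 1.89, 0.002]
force: [-0.3, 0.7, -1.2]
width: 0.507
gripper_force: 12.0
```

```bash
python3 -c "
from h import *
go(.6365,.109,.0723)"
```

```text
t 21.00 pos [0.637  0.1093 0.0798] yaw 74.0 tilt 0.07 w 0.047 g 12.0 | off [-0.003 -0.003  0.05 ] tw 0.0000
```

>>> {"op": "jog_arm", "data": {
  "plan": [
    {"offset": [-0.003, -0.003, 0.015], "twist": [0, 0, 0], "fingers": -0.4},
    {"offset": [-0.003, -0.003, 0.03], "twist": [0, 0, 0], "fingers": -0.4},
    {"offset": [-0.003, -0.003, 0.04], "twist": [0, 0, 0], "fingers": -0.4},
    {"offset": [-0.003, -0.003, 0.046], "twist": [0, 0, 0], "fingers": -0.4},
    {"offset": [-0.003, -0.003, 0.05], "twist": [0, 0, 0], "fingers": -0.4},
    {"offset": [-0.003, -0.003, 0.05], "twist": [0, 0, 0], "fingers": -0.4}
  ]
}}

```text
clock: 21.75
position: [0.6361, 0.1089, 0.0722]
ee_rot: [2.509, 1.89, 0.0]
force: [-1.8, -1.1, 5.3]
width: 0.507
gripper_force: 12.0
```

>>> {"op": "jog_arm", "data": {
  "plan": [
    {"offset": [0, 0, 0], "twist": [0, 0, 0], "fingers": 0.05},
    {"offset": [0, 0, 0], "twist": [0, 0, 0], "fingers": 0.15},
    {"offset": [0, 0, 0], "twist": [0, 0, 0], "fingers": 0.3},
    {"offset": [0, 0, 0], "twist": [0, 0, 0], "fingers": 0.5},
    {"offset": [0, 0, 0], "twist": [0, 0, 0], "fingers": 0.5},
    {"offset": [0, 0, -0.15], "twist": [0, 0, 0], "fingers": 0.5},
    {"offset": [0, 0, -0.4], "twist": [0, 0, 0], "fingers": 0.5},
    {"offset": [0, 0, -0.65], "twist": [0, 0, 0], "fingers": 0.8},
    {"offset": [0.17, -0.95, -0.65], "twist": [0, 0, 0], "fingers": 0.8},
    {"offset": [0.17, -0.95, -0.65], "twist": [0, 0, 0], "fingers": 0.8},
    {"offset": [0.17, -0.95, -0.65], "twist": [0, 0, 0], "fingers": 0.8}
  ]
}}

```text
clock: 23.12
position: [0.5026, 0.1747, 0.1694]
ee_rot: [-2.505, -1.896, 0.001]
force: [0.1, -0.1, -0.2]
width: 0.902
gripper_force: 0.0
```

```bash
python3 -c "
from h import *
go(.438,.207,.12,74)
for n in ('top','scene'):
    im=get_image(n); a=[]
    for q,h in(([.6365,.109,.05],35),([.438,.207,.03],25)):
        u,v=proj(n,q)[0].astype(int); a.append(cv2.resize(im[v-h:v+h,u-40:u+40],(400,h*10),interpolation=2)); print(n,u,v)
    globals()[n]=np.vstack(a)
cv2.imwrite('pics/t2.png',np.hstack([top,scene])[:,:,::-1])"
```

```text
t 23.12 pos [0.5026 0.1747 0.1694] yaw 74.2 tilt 0.05 w 0.083 g 0.0 | off [ 0.09  -0.473  0.33 ] tw 0.0007
top 214 153
top 188 216
scene 326 189
scene 285 153
```

View pics/t2.png

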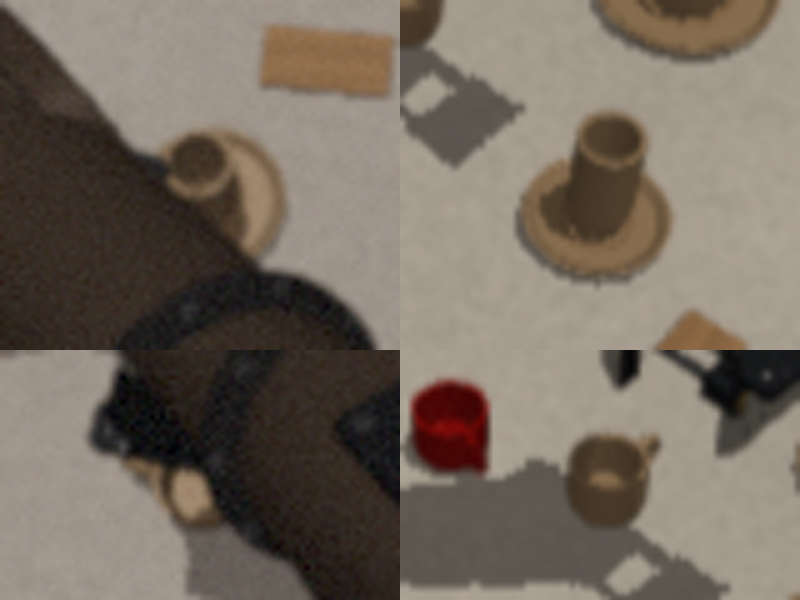

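The tumbler stands upright on saucer c. The medium cup stands at scene crop (607,470), with its handle to the upper right.

```bash
python3 -c "
from h import *
print(toplane('scene',(286.1,150),.046),toplane('scene',(245+255/5,128+92/5),.026))
go(.438,.207,.09,74)"
```

```text
[[0.43832594 0.20690608 0.046     ]] [[0.45368126 0.25816306 0.026     ]]
t 23.23 pos [0.5044 0.174  0.1695] yaw 74.2 tilt 0.00 w 0.082 g 0.0 | off [ 0.091 -0.486  0.53 ] tw 0.0005
```

>>> {"op": "jog_arm", "data": {
  "plan": [
    {"offset": [0.09, -0.473, 0.33], "twist": [0, 0, 0], "fingers": 0.9},
    {"offset": [0.09, -0.473, 0.33], "twist": [0, 0, 0], "fingers": 0.9},
    {"offset": [0.09, -0.473, 0.33], "twist": [0, 0, 0], "fingers": 0.9},
    {"offset": [0.09, -0.473, 0.33], "twist": [0, 0, 0], "fingers": 0.9},
    {"offset": [0.09, -0.473, 0.33], "twist": [0, 0, 0], "fingers": 0.9}
  ]
}}

```text
clock: 23.85
position: [0.4434, 0.2047, 0.1201]
ee_rot: [2.511, 1.888, 0.002]
force: [-0.5, -0.2, -0.5]
width: 0.951
gripper_force: 0.0
```

```bash
python3 -c "
from h import *
go(.438,.207,.031,74)"
```

```text
t 23.85 pos [0.4434 0.2047 0.1201] yaw 73.9 tilt 0.09 w 0.087 g 0.0 | off [ 0.004 -0.04   0.594] tw -0.0003
```

>>> {"op": "jog_arm", "data": {
  "newtons": 12,
  "plan": [
    {"offset": [0.003, -0.028, 0.03], "twist": [0, 0, 0], "fingers": 0.9},
    {"offset": [0.003, -0.028, 0.2], "twist": [0, 0, 0], "fingers": 0.9},
    {"offset": [0.003, -0.028, 0.45], "twist": [0, 0, 0], "fingers": 0.9},
    {"offset": [0.003, -0.028, 0.56], "twist": [0, 0, 0], "fingers": 0.9},
    {"offset": [0.003, -0.028, 0.594], "twist": [0, 0, 0], "fingers": 0.7},
    {"offset": [0.003, -0.028, 0.594], "twist": [0, 0, 0], "fingers": 0.5},
    {"offset": [0.003, -0.028, 0.594], "twist": [0, 0, 0], "fingers": 0.35},
    {"offset": [0.003, -0.028, 0.594], "twist": [0, 0, 0], "fingers": 0.1},
    {"offset": [0.003, -0.028, 0.594], "twist": [0, 0, 0], "fingers": -0.1},
    {"offset": [0.003, -0.028, 0.594], "twist": [0, 0, 0], "fingers": -0.1},
    {"offset": [0.003, -0.028, 0.594], "twist": [0, 0, 0], "fingers": -0.1}
  ]
}}

```text
clock: 25.22
position: [0.4382, 0.207, 0.0311]
ee_rot: [2.509, 1.89, 0.002]
force: [-0.2, -1.1, 7.2]
width: 0.625
gripper_force: 12.0
```

```bash
python3 -c "
from h import *
go(.6385,-.138,.16)"
```

```text
t 25.23 pos [0.4382 0.207  0.0311] yaw 74.0 tilt 0.07 w 0.057 g 12.0 | off [-1.842  1.919 -0.859] tw 0.0000
```

>>> {"op": "jog_arm", "data": {
  "plan": [
    {"offset": [0, 0, -0.1], "twist": [0, 0, 0], "fingers": -0.1},
    {"offset": [0, 0, -0.3], "twist": [0, 0, 0], "fingers": -0.1},
    {"offset": [0, 0, -0.55], "twist": [0, 0, 0], "fingers": -0.1},
    {"offset": [0, 0, -0.8], "twist": [0, 0, 0], "fingers": -0.1},
    {"offset": [0, 0, -0.95], "twist": [0, 0, 0], "fingers": -0.1},
    {"offset": [-0.2, 0.2, -0.95], "twist": [0, 0, 0], "fingers": -0.1},
    {"offset": [-0.45, 0.47, -0.95], "twist": [0, 0, 0], "fingers": -0.1},
    {"offset": [-0.7, 0.72, -0.95], "twist": [0, 0, 0], "fingers": -0.1},
    {"offset": [-0.921, 0.96, -0.95], "twist": [0, 0, 0], "fingers": -0.1},
    {"offset": [-0.921, 0.96, -0.95], "twist": [0, 0, 0], "fingers": -0.1}
  ]
}}

```text
clock: 26.48
position: [0.5394, 0.0297, 0.1734]
ee_rot: [2.514, 1.881, -0.001]
force: [-0.8, 0.9, -0.7]
width: 0.624
gripper_force: 12.0
```

>>> {"op": "jog_arm", "data": {
  "plan": [
    {"offset": [-0.25, 0.25, 0], "twist": [0, 0, 0], "fingers": -0.1},
    {"offset": [-0.5, 0.5, 0], "twist": [0, 0, 0], "fingers": -0.1},
    {"offset": [-0.75, 0.75, 0], "twist": [0, 0, 0], "fingers": -0.1},
    {"offset": [-0.921, 0.96, 0], "twist": [0, 0, 0], "fingers": -0.1},
    {"offset": [-0.921, 0.96, 0.15], "twist": [0, 0, 0], "fingers": -0.1},
    {"offset": [-0.921, 0.96, 0.35], "twist": [0, 0, 0], "fingers": -0.1},
    {"offset": [-0.921, 0.96, 0.35], "twist": [0, 0, 0], "fingers": -0.1}
  ]
}}

```text
clock: 27.35
position: [0.6364, -0.137, 0.1189]
ee_rot: [-2.505, -1.89, 0.004]
force: [-0.2, -0.3, -1.0]
width: 0.629
gripper_force: 12.0
```

```bash
python3 -c "
from h import *
go(.6385,-.138,.044)"
```

```text
t 27.35 pos [ 0.6364 -0.137   0.1189] yaw 74.1 tilt 0.28 w 0.058 g 12.0 | off [-0.003  0.018  0.499] tw 0.0000
```

>>> {"op": "jog_arm", "data": {
  "plan": [
    {"offset": [0, 0.01, 0.15], "twist": [0, 0, 0], "fingers": -0.1},
    {"offset": [0, 0.01, 0.3], "twist": [0, 0, 0], "fingers": -0.1},
    {"offset": [0, 0.01, 0.42], "twist": [0, 0, 0], "fingers": -0.1},
    {"offset": [0, 0.01, 0.47], "twist": [0, 0, 0], "fingers": -0.1},
    {"offset": [0, 0.01, 0.49], "twist": [0, 0, 0], "fingers": -0.1},
    {"offset": [0, 0.01, 0.49], "twist": [0, 0, 0], "fingers": -0.1},
    {"offset": [0, 0.01, 0.49], "twist": [0, 0, 0], "fingers": -0.1}
  ]
}}

```text
clock: 28.22
position: [0.6402, -0.1387, 0.0476]
ee_rot: [2.508, 1.89, 0.001]
force: [0.9, 0.5, -2.1]
width: 0.624
gripper_force: 12.0
```

```bash
python3 -c "
from h import *
go(.6385,-.138,.0372)"
```

```text
t 28.23 pos [ 0.6402 -0.1387  0.0476] yaw 74.0 tilt 0.06 w 0.057 g 12.0 | off [ 0.001 -0.012  0.069] tw 0.0000
```

>>> {"op": "jog_arm", "data": {
  "plan": [
    {"offset": [0, -0.011, 0.02], "twist": [0, 0, 0], "fingers": -0.1},
    {"offset": [0, -0.011, 0.035], "twist": [0, 0, 0], "fingers": -0.1},
    {"offset": [0, -0.011, 0.048], "twist": [0, 0, 0], "fingers": -0.1},
    {"offset": [0, -0.011, 0.056], "twist": [0, 0, 0], "fingers": -0.1},
    {"offset": [0, -0.011, 0.062], "twist": [0, 0, 0], "fingers": -0.1},
    {"offset": [0, -0.011, 0.067], "twist": [0, 0, 0], "fingers": -0.1},
    {"offset": [0, -0.011, 0.067], "twist": [0, 0, 0], "fingers": -0.1}
  ]
}}

```text
clock: 29.1
position: [0.6382, -0.1382, 0.0372]
ee_rot: [2.509, 1.89, -0.0]
force: [-1.9, -0.4, 2.3]
width: 0.628
gripper_force: 12.0
```

>>> {"op": "jog_arm", "data": {
  "plan": [
    {"offset": [0, 0, 0], "twist": [0, 0, 0], "fingers": 0.3},
    {"offset": [0, 0, 0], "twist": [0, 0, 0], "fingers": 0.4},
    {"offset": [0, 0, 0], "twist": [0, 0, 0], "fingers": 0.55},
    {"offset": [0, 0, 0], "twist": [0, 0, 0], "fingers": 0.8},
    {"offset": [0, 0, 0], "twist": [0, 0, 0], "fingers": 0.8},
    {"offset": [0, 0, -0.1], "twist": [0, 0, 0], "fingers": 0.8},
    {"offset": [0, 0, -0.35], "twist": [0, 0, 0], "fingers": 0.8},
    {"offset": [0, 0, -0.7], "twist": [0, 0, 0], "fingers": 0.8},
    {"offset": [0, 0, -0.95], "twist": [0, 0, 0], "fingers": 0.8},
    {"offset": [-0.28, -0.96, -0.95], "twist": [0, 0, 0], "fingers": 0.8},
    {"offset": [-0.28, -0.96, -0.95], "twist": [0, 0, 0], "fingers": 0.8},
    {"offset": [-0.28, -0.96, -0.95], "twist": [0, 0, 0], "fingers": 0.8},
    {"offset": [-0.28, -0.96, -0.95], "twist": [0, 0, 0], "fingers": 0.8}
  ]
}}

```text
clock: 30.72
position: [0.4867, -0.1392, 0.1807]
ee_rot: [2.509, 1.889, -0.001]
force: [-0.5, 0.4, 1.3]
width: 0.902
gripper_force: 0.0
```

>>> {"op": "jog_arm", "data": {
  "plan": [
    {"offset": [0.03, -0.5, -0.3], "twist": [0, 0, 0], "fingers": 0.8},
    {"offset": [0.03, -0.5, -0.3], "twist": [0, 0, 0], "fingers": 0.8},
    {"offset": [0.03, -0.5, -0.3], "twist": [0, 0, 0], "fingers": 0.8},
    {"offset": [0.03, -0.5, -0.3], "twist": [0, 0, 0], "fingers": 0.8}
  ]
}}

```text
clock: 31.22
position: [0.4188, -0.1141, 0.2246]
ee_rot: [2.508, 1.89, 0.002]
force: [-0.1, -0.2, 0.1]
width: 0.9
gripper_force: 0.0
```

```bash
python3 -c "
from h import *
go(.4,0,.2)
for n in ('top','scene'):
    im=get_image(n); a=[]
    for q in([.6085,.3365,.03],[.6385,-.138,.03],[.6365,.109,.05],[.6045,-.3477,.05]):
        u,v=proj(n,q)[0].astype(int); a.append(cv2.resize(im[v-30:v+30,u-25:u+25],(200,240),interpolation=2)); print(n,u,v)
    globals()[n]=np.hstack(a)
cv2.imwrite('pics/f.png',np.vstack([top,scene])[:,:,::-1])
cv2.imwrite('pics/ft.png',cv2.resize(get_image('top'),(800,600))[:,:,::-1])"
```

```text
t 31.23 pos [ 0.4188 -0.1141  0.2246] yaw 74.0 tilt 0.09 w 0.083 g 0.0 | off [ 0.696 -0.33   0.164] tw 0.0000
top 147 168
top 289 149
top 214 153
top 354 153
scene 343 146
scene 292 251
scene 326 189
scene 245 304
```

View pics/f.png

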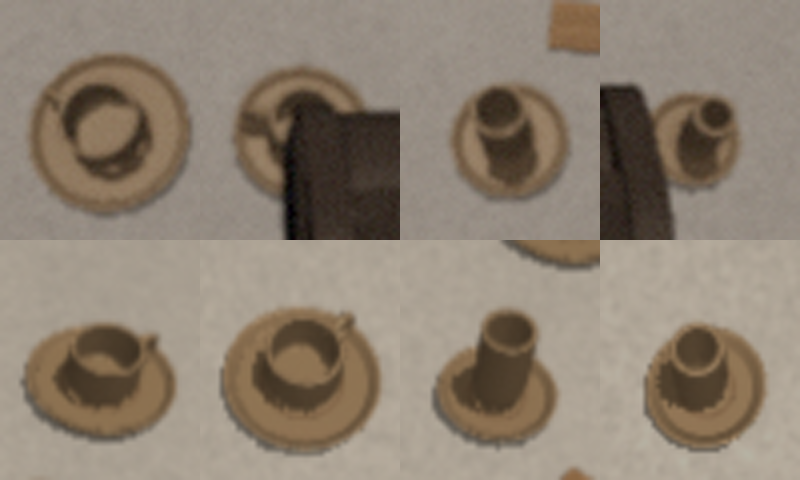

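View pics/ft.png

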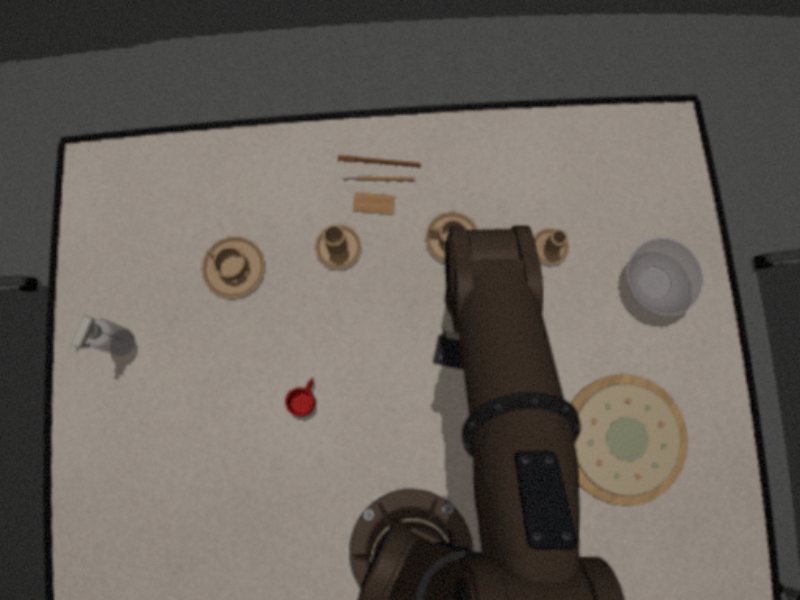

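All four cups stand upright on their saucers, the sizes match, and the bystanders and red mug have not moved. A quick numeric centring check follows.

```bash
python3 -c "
from h import *
np.set_printoptions(precision=4,suppress=True)
f=lambda u,v,x,y:((u-25+(x+.5)/4-.5),(v-30+(y+.5)/4-.5))
print('A scene',toplane('scene',f(343,146,104.5,109.5),.052)[0],toplane('scene',f(343,146,100,141.5),.011)[0])
print('A top',toplane('top',f(147,168,106.5,125),.052)[0],toplane('top',f(147,168,109.5,133.5),.011)[0])
print('B scene',toplane('scene',f(292,251,105,112),.052)[0],toplane('scene',f(292,251,100.5,140),.011)[0])
print('C scene',toplane('scene',f(326,189,109,92),.092)[0],toplane('scene',f(326,189,95,154),.011)[0])
print('C top',toplane('top',f(214,153,101.5,112),.092)[0],toplane('top',f(214,153,110,141),.011)[0])
print('D scene',toplane('scene',f(245,304,98,108),.082)[0],toplane('scene',f(245,304,104.5,146),.011)[0])
"
```

```text
A scene [0.6069 0.3329 0.052 ] [0.6093 0.3335 0.011 ]
A top [0.6014 0.3293 0.052 ] [0.6061 0.337  0.011 ]
B scene [ 0.6398 -0.1393  0.052 ] [ 0.6392 -0.141   0.011 ]
C scene [0.637 0.108 0.092] [0.6364 0.106  0.011 ]
C top [0.6337 0.1083 0.092 ] [0.6348 0.1088 0.011 ]
D scene [ 0.604 -0.349  0.082] [ 0.6042 -0.3483  0.011 ]
```

```bash
python3 -c "
from h import *
t=np.linspace(0,2*np.pi,200); o=[]
for n in ('top','scene'):
    im=get_image(n); q=[.6085,.3355,.03]; u,v=proj(n,q)[0].astype(int); s=11
    a=cv2.resize(im[v-25:v+25,u-18:u+18],None,fx=s,fy=s,interpolation=2)
    b=a.copy()
    for r,z,c in((.034,.052,(255,0,0)),(.0295,.052,(255,255,0)),(.07,.013,(0,255,0))):
        P=np.c_[.6085+r*np.cos(t),.3355+r*np.sin(t),0*t+z]; p=((proj(n,P)-[u-18,v-25]+.5)*s-.5)
        cv2.polylines(b,[np.round(p).astype(np.int32)],True,c,1)
    o.append(b)
cv2.imwrite('pics/ov.png',np.hstack(o)[:,:,::-1])"
```

```text
(no output)
```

View pics/ov.png

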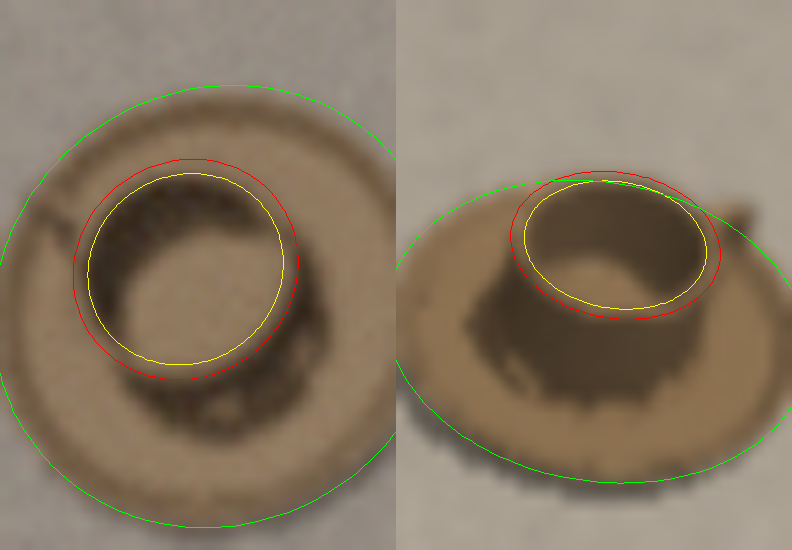

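In the overlay, the wide cup's rim matches the predicted circle centred on saucer a to within about 2 mm. Handing in.

```bash
python3 -c "
from cell import *
print(sign_off())"
```

```text
the job is handed in; nothing more can be done
None
```

Both stacks are apart and each cup stands upright on the saucer of its own size, within a few millimetres of centre; the spray bottle, water bowl and red mug were left where they were, and the job was handed in at about 31 s.

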